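Snap the cover back onto the dust filter box and lock it

TASK

Lower the louvred cover squarely onto the two snap hooks of the open filter box, then press it straight down until both ends are fully home and both hooks have clicked over it. Then press the box's sprung locking lever down until its detent holds it, and let go. Leave the roll of tape, the spanner and the spray can where they are.

Things in the scene. Friction and masses are not known exactly. Their poses are not given: they have to be found in the camera images.
- filter_box: Grey open-topped filter box with paper pleats inside, fixed to the bench: 100 (x) x 170 (y) x 36 mm high, black hose stub at its back (+x), locking lever at its front (-x). Origin: centre of its underside, on the bench; z up. Two black snap hooks stand inside it on its y axis, outer faces at y = +70 and -70 mm.
- box_seat (a point): Centre of the box's open top, level with its rim, 36 mm above the bench: the centre of the cover's underside lies here when the cover is home. Laid loosely on the hook tops, the cover's underside is about 16 mm above this point; it finds its place from up to about 4 mm off.
- hook_left_top (a point): Middle of the top of the hook at +y of the box, 59 mm above the bench. The hook is a tongue 30 mm wide (x) and 5 mm thick (y) with a wedge-shaped barb 5 mm outward; above the barb it tapers to 20 x 1.5 mm at the top, inner face at y = 65 mm.
- hook_right_top (a point): The same on the hook at -y of the box (mirrored).
- cover: Loose louvred grey plastic cover, plate 100 (x) x 170 (y) x 8 mm, 0.1 to 0.2 kg; origin: centre of its underside, z up. Starts flat on the bench, right side up, to the right of the box. Two slots, 33 (x) x 15.2 mm (from |y| = 55.5 to 70.7 mm), take the hooks; when home, the barbs spring out over the slots' outer edges. It is the same turned by 180 degrees.
- cover_rib (a point): Middle of the top of the cover's grip rib, which stands on its middle: 14 mm thick (cover's x), 50 mm long (cover's y), top 33.5 mm above the cover's underside (25.5 mm above the plate).
- cover_pad_a (a point): Top of the round raised thumb pad (20 mm across) at y = +44 mm of the cover, 10 mm above its underside: a place to press near one hook. With the cover home it is 46 mm above the bench. Pressed here, the near hook clicks at about 5 to 10 N; the cover then lies tilted, 4 mm short, until the other end is pressed too. Both at once take about 10 to 20 N.
- cover_pad_b (a point): Top of the like thumb pad at y = -44 mm of the cover, near the other hook.
- hook_left (a joint): Flex of the hook at +y of the box, rad: 0 at rest; pushed inward by the cover it grows to about 0.1 and falls back to about 0 when it has clicked.
- hook_right (a joint): The same for the hook at -y of the box.
- lever (a joint): Locking lever of the box, rad: 0 = raised (rest), grows as its pad is pressed down, stop at 0.62. A spring returns it unless it is pressed past the detent; pressed to the stop and let go it stays at about 0.54 to 0.6, level. Takes about 7 to 12 N at the pad. When down, its pawl reaches over the front edge of the seated cover.
- lever_axis (a point): Lever's axis, parallel to the box's y, at x = -62, y = -38, z = 76 mm of the box, between two posts 82 mm high.
- lever_pad (a point): Middle of the top of the black pad (26 x 26 mm) at the free end of the lever, 60 mm from its axis towards the box's -x; raised it is about 111 mm above the bench, locked about 80 mm; it swings in an arc about the axis: its x in the box frame goes from about -111 to -122 mm.
- tape_elec: Loose black roll of tape, 62 mm across and 19 mm high, lying in front of the box beside the lever; to be left alone. Origin: centre of its underside.
- spanner_13: Loose combination spanner, 192 x 31 x 8 mm, lying on the far side (+y) of the box; to be left alone. Origin: centre of its underside.
- spray_can: Loose blue and white spray can, 52 mm across, 161 mm high, standing at the back of the bench; to be left alone. Origin: centre of its underside.

How it is judged:
By the outcome, as a careful person would: the job done as asked, in the order asked, and still so for the second after the job is handed in, with the robot touching nothing.
It also fails if it takes over 61 s, if anything falls off the work surface, if the arm or the gripper's body presses on something with over 40 N, if the wrist force passes 120 N, or if a joint passes its speed limit or range.

ROBOT

A 7-joint arm with a two-finger parallel gripper is mounted at the origin on a cart in front of the work surface, level with it; the furniture and walls round the work are solid. World frame = base frame: x ahead of the robot, y to its left, z up, the work surface at z = 0. Lengths are in m, angles in degrees, forces in N, time in s.
With the tool pointing down it reaches from about 0.35 to 0.9 m from the base axis. Payload 19.9 kg.
Tool frame: the origin (TCP) lies at the very end of the fingers, on their centre line; the grasp point (between the pads) lies 19 mm behind it (manip.hold_point_z is the distance from the TCP to the grasp point, in m); z points along the fingers, y is the line along which they close (so a half turn about z gives the same grasp; the last joint's range is limited). The gripper opens to 85 mm and grips with 20 to 120 N. Pads are 22 mm wide; open, the fingers measure 114 mm over their backs; the gripper's body (76 mm by 85 mm) begins 54 mm behind the grasp point. The pads swing forward as they close: fully open they stand 13 mm farther back than shut.
Start: joints at [-68.726, 23.915, -0.59, 92.452, 0.269, 63.638, -3.037], TCP at [0.251, 0.572, 0.231] pointing down, gripper open.
Joint ranges: [-161.28, 161.28], [-22.2, 115.67], [-73.04, 71.86], [3.21, 147.25], [-68.34, 248.33], [10.77, 114.83], [-161.83, 161.83]. Speed limits (degrees/s): [108.29, 108.29, 136.94, 136.94, 172.46, 172.46, 172.46].

INTERFACE

Orientations are given as [roll, pitch, yaw] about the fixed x, y, z axes, in that order (R = Rz(yaw) Ry(pitch) Rx(roll)).
In Python, from rig import manip, viewer, order, spotter gives the robot as it stands.
- The arm moves only by the tool move_arm, never from a script. Its argument "moves" is text: rows parted by semicolons, each of 7 numbers parted by spaces: the shift along the world's x, y, z each as a share of 0.1 m, from -1 to 1, then the turn, a rotation vector about the world's x, y, z each as a share of 360 degrees, from -1 to 1, then the closure, from -1 (fully open) to 1 (shut). In form: x y z rx ry rz gripper; .... A call has 1 to 12 rows; each row shifts and turns the commanded pose from where the row before left it; what a row does not reach is not made up. A row lasts 1/8 s, in which the tool goes at most 62.5 mm and 10.7 degrees, less where a joint would pass 70% of its speed; a pose out of reach is approached as far as the arm can. A call with a number of a shift or a turn outside -1 to 1 is refused whole. A call with a gripper value outside its range is refused whole. The fingers move at their own pace and stop on an object; "newtons" is the grip in N (left out, the last holds). Time passes only in rows, so rows that do not move let the fingers close. It gives the time, the measured TCP pose, the force, the opening and the grip force at its end, in the units of the state.
- manip.sense(): the state, without advancing time (a new reading comes with each control period).
- viewer.grab_frame(name): name is "scene" or "top" or "wrist"; returns a dict with "pixels" (400x640x3 uint8, red, green, blue), "K" (3x3 intrinsics, pixels), "pose" (4x4, takes a point from camera to world coordinates). Camera axes: x right, y up, looking along -z (the intrinsics and any distortion apply to the point x, -y, -z); pixel columns grow to the right and rows downward; lengths in m; the calibration is good to about 2 mm. A picture is of the moment at which its call begins. There is no depth.
- order.hand_in(): hands the job in; it is judged then, once.
Trained networks look in a picture, given as the dict that the camera call returned (one of the last four; its "shot" number tells which), for a name from the list of things; names that differ only in an ending like _2 or _b are one class to them, and where a whole thing is asked for, a point or a joint stands for the part that bears it (a point fixed in the world has none). Each returns a list of dicts, best first, with "score" (0 to 1); they miss things now and then, are a little off and sometimes report something else, mostly with a low value. They report only what shows in the picture. A call takes as long as a camera call.
- spotter.recognise(thing, picture): "bbox" ([left, top, right, bottom] as shares, 0 to 1, of the picture: columns of its width, rows of its height, round what is visible of it).
- spotter.spot_point(thing, picture): "point" ([row, column] as shares, 0 to 1, of the picture: columns of its width, rows of its height: a listed point, or the origin of a listed thing).
The state is a dict: "clock": time; "qpos": joint angles; "joint_velocities": joint speeds; "joint_efforts": joint torques, N m; "position": TCP position; "ee_rot": TCP orientation; "ft_force": force on the tool from outside, world axes, zero at the start; "torque": the same for the moment, N m; "opening": finger opening in m; "finger_force": force on a finger pad.
Only numpy, scipy, OpenCV 4.12 (cv2) and the standard library are available. Lean on these libraries where they do the work, as an engineer would, in place of code of your own. Each camera call takes 0.05 s, during which the arm holds its last target. There are 200 camera calls.

## Working session

There is one attempt and no reset: what is moved stays moved. The work goes in short steps, Python scripts to look and compute and a tool call to move; the robot and the scene stay as the last step left them, time stands still between calls to the robot, and variables do not carry over. Pictures are saved under pics/ and viewed, at most 10 in all, crops included, and the job is handed in when it is done.

Besides the shell and the picture viewer there is one more tool, called after "Emit:" in YAML: its name, and indented under it one key for each argument. move_arm: Moves the arm, as the interface text tells. Shift numbers are shares of 0.1 m and turn numbers shares of 360 degrees, none past 1 either way. Its arguments: {"type":"object","properties":{"moves":{"type":"string"},"newtons":{"type":"number"}},"required":["moves"]}

```bash
mkdir -p pics; cat > h.py <<'E'
import numpy as np, cv2
from rig import manip, viewer, order, spotter
def ray(f,pt):
    r,c=pt; K=np.array(f["K"]); T=np.array(f["pose"])
    h,w=f["pixels"].shape[:2]; 
    d=np.linalg.inv(K)@[c*w,r*h,1]; d=np.array([d[0],-d[1],-d[2]])
    return T[:3,3],T[:3,:3]@d
def atz(f,pt,z):
    o,d=ray(f,pt); return o+d*(z-o[2])/d[2]
def proj(f,p):
    T=np.linalg.inv(np.array(f["pose"])); q=T[:3,:3]@p+T[:3,3]; u=np.array(f["K"])@[q[0],-q[1],-q[2]]; return u[:2]/u[2]
def save(f,n): cv2.imwrite(f"pics/{n}.png",f["pixels"][:,:,::-1])
Z=dict(filter_box=0,box_seat=.036,hook_left_top=.059,hook_right_top=.059,cover=0,cover_rib=.0335,cover_pad_a=.01,cover_pad_b=.01,lever_axis=.076,lever_pad=.111,tape_elec=0,spanner_13=0,spray_can=0)
E
python3 - <<'E'
from h import *
s=manip.sense(); print({k:np.round(v,3) for k,v in s.items()}, manip.hold_point_z)
for n in ["top","scene"]:
    f=viewer.grab_frame(n); save(f,n); print(n,[k for k in f], np.round(f["pose"],3)[:3,3])
    for t,z in Z.items():
        print(t,[(round(x["score"],2),np.round(atz(f,x["point"],z)[:2],4),np.round(np.array(x["point"])*[400,640])) for x in spotter.spot_point(t,f)[:3]])
E
```

```text
{'clock': np.float64(0.0), 'qpos': array([-68.725,  23.947,  -0.592,  92.484,   0.269,  63.639,  -3.036]), 'joint_velocities': array([ 0.003,  0.201, -0.079,  0.116, -0.016,  0.047, -0.01 ]), 'joint_efforts': array([ 3.0000e-03, -8.6443e+01,  6.8000e-01, -4.3486e+01,  1.9000e-02,
        8.0000e-03, -0.0000e+00]), 'position': array([0.251, 0.572, 0.231]), 'ee_rot': array([-1.79931e+02,  4.00000e-03,  1.56350e+02]), 'ft_force': array([-0.52 ,  0.365,  0.3  ]), 'torque': array([0.007, 0.018, 0.002]), 'finger_force': np.float64(0.0), 'opening': np.float64(0.086)} 0.0187
top ['pixels', 'K', 'pose', 'shot'] [0.506 0.195 0.93 ]
filter_box [(0.93, array([0.5437, 0.2904]), array([227., 265.]))]
box_seat [(0.68, array([0.5335, 0.2898]), array([231., 263.])), (0.43, array([ 0.5854, -0.0506]), array([210., 414.])), (0.4, array([0.5476, 0.413 ]), array([224., 209.]))]
hook_left_top [(0.56, array([0.5546, 0.3589]), array([220., 231.]))]
hook_right_top [(0.65, array([0.5193, 0.2339]), array([237., 288.])), (0.51, array([0.5326, 0.2833]), array([231., 265.]))]
cover [(0.61, array([ 0.5917, -0.0537]
[... 1110 characters left out ...]
[262., 427.]))]
cover_pad_a [(0.75, array([ 0.6247, -0.0656]), array([255., 432.])), (0.74, array([ 0.5384, -0.0492]), array([280., 408.]))]
cover_pad_b [(0.75, array([ 0.6247, -0.0656]), array([255., 432.])), (0.74, array([ 0.5384, -0.0492]), array([280., 408.]))]
lever_axis [(0.64, array([0.4643, 0.2621]), array([216., 267.]))]
lever_pad [(0.18, array([0.4455, 0.2457]), array([215., 265.])), (0.16, array([0.4669, 0.229 ]), array([212., 278.])), (0.16, array([ 0.5302, -0.0655]), array([261., 423.]))]
tape_elec [(0.92, array([0.4438, 0.3535]), array([224., 235.]))]
spanner_13 [(0.79, array([0.552, 0.425]), array([184., 244.]))]
spray_can [(0.93, array([0.7348, 0.1023]), array([194., 388.]))]
```

```bash
python3 - <<'E'
import cv2
a=cv2.imread("pics/top.png");cv2.imwrite("pics/top_c.png",cv2.resize(a[130:330,170:450],(800,571),interpolation=cv2.INTER_CUBIC))
E
```

```text
(no output)
```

View pics/top_c.png

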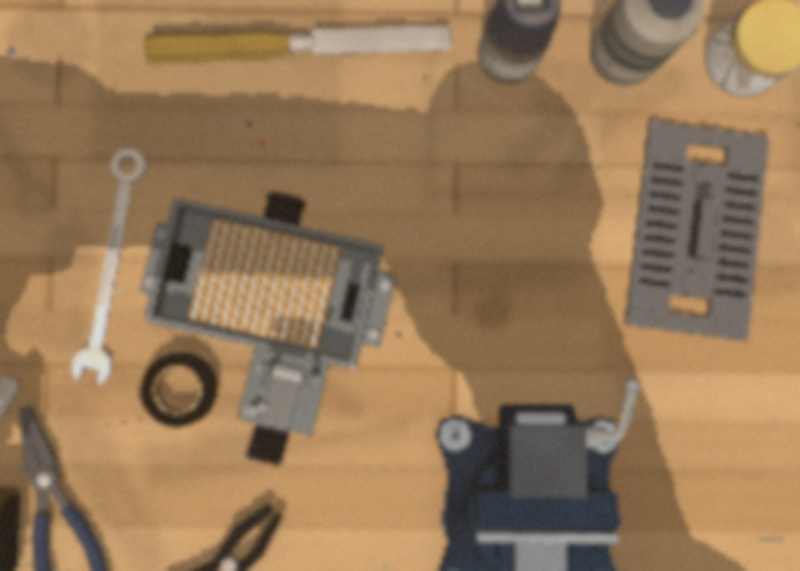

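View pics/scene.png

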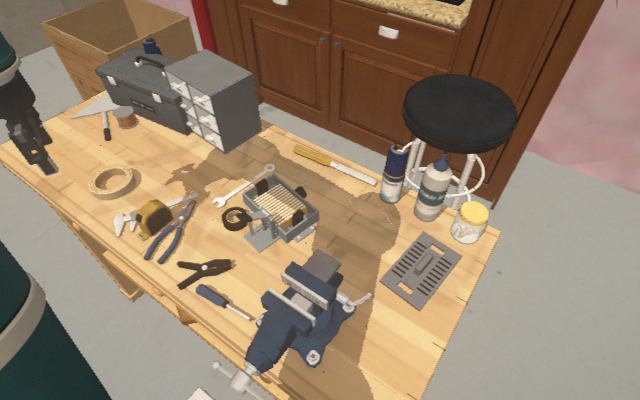

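The top crop shows the box at about (270,280), with its long axis at roughly -12.5° yaw and its hooks at (178,262) and (350,300). The cover is at (697,230) with its long axis almost along world x, the lever pad is at (268,445), and the vise stands between them. I'll move above the cover for a wrist view.

Emit:
move_arm:
  moves: "0.19 -0.35 0.1 0 0 -0.025 -1; 0.19 -0.35 0.1 0 0 -0.025 -1; 0.19 -0.35 0.1 0 0 -0.025 -1; 0.19 -0.35 0.1 0 0 -0.025 -1; 0.19 -0.35 0.1 0 0 -0.025 -1; 0.19 -0.35 0 0 0 -0.025 -1; 0.19 -0.35 0 0 0 -0.025 -1; 0.19 -0.35 0 0 0 -0.025 -1; 0.19 -0.35 0 0 0 -0.025 -1; 0.19 -0.35 0 0 0 -0.025 -1; 0.19 -0.35 0 0 0 -0.025 -1; 0.19 -0.35 0 0 0 -0.025 -1"

```text
clock: 2.9
position: [0.4792, 0.1513, 0.2815]
ee_rot: [-180.0, -0.0, 48.1]
ft_force: [1.1, -0.1, 0.6]
opening: 0.0854
finger_force: 0.0
```

Emit:
move_arm:
  moves: "0.19 -0.35 0 0 0 -0.025 -1; 0.19 -0.35 0 0 0 -0.025 -1; 0.19 -0.35 0 0 0 -0.025 -1; 0.19 -0.35 0 0 0 -0.025 -1; 0.19 -0.35 0 0 0 -0.025 -1; 0.19 -0.3 0 0 0 -0.027 -1; 0 0 0 0 0 0 -1; 0 0 0 0 0 0 -1"

```text
clock: 3.9
position: [0.5926, -0.052, 0.2811]
ee_rot: [-180.0, 0.0, -6.3]
ft_force: [1.0, 1.1, 0.4]
opening: 0.0856
finger_force: 0.0
```

```bash
python3 - <<'E'
from h import *
s=manip.sense(); print(s["position"],s["ee_rot"],s["qpos"])
f=viewer.grab_frame("wrist"); save(f,"w1")
for t in ["cover","cover_rib","cover_pad_a"]:
    print(t,[(round(x["score"],2),np.round(atz(f,x["point"],Z[t])[:2],4),np.round(np.array(x["point"])*[400,640])) for x in spotter.spot_point(t,f)[:3]])
E
```

```text
[ 0.592578   -0.05199984  0.28107939] [-1.79985058e+02  2.49623263e-02 -6.27903359e+00] [-30.5967318   22.69770786  43.14582706  94.69563963 -16.41417284
  69.16544468 -80.03749565]
cover [(0.83, array([ 0.5868, -0.0647]), array([175., 329.]))]
cover_rib [(0.62, array([ 0.5863, -0.0612]), array([180., 327.]))]
cover_pad_a [(0.85, array([ 0.6278, -0.0671]), array([149., 328.])), (0.73, array([ 0.5461, -0.0561]), array([203., 326.]))]
```

View pics/w1.png

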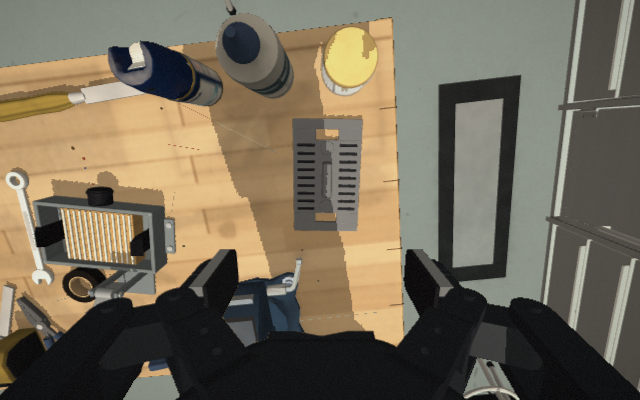

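The wrist view shows the cover upright at about (327,175), with corners near (293,118), (362,117), (356,230) and (293,231). I'll fit its outline on the plate-top plane in both views.

```bash
cat >> h.py <<'E'
def rect(f,z,x0,x1,y0,y1,s=2000.):
    # rectified picture: col = (y1-y)*s, row=(x1-x)*s
    P=np.array([[x0,y0],[x0,y1],[x1,y1],[x1,y0]])
    src=np.float32([proj(f,np.array([a,b,z])) for a,b in P]); dst=np.float32([[(y1-b)*s,(x1-a)*s] for a,b in P])
    return cv2.warpPerspective(f["pixels"],cv2.getPerspectiveTransform(src,dst),(int((y1-y0)*s),int((x1-x0)*s)),flags=cv2.INTER_CUBIC)
E
python3 - <<'E'
from h import *
ims=[]
for n in ["wrist","top"]:
    f=viewer.grab_frame(n)
    b=(.47,.71,-.16,.04); im=rect(f,.008,*b)
    hsv=cv2.cvtColor(im,cv2.COLOR_RGB2HSV); m=((hsv[...,1]<60)&(hsv[...,2]>40)).astype(np.uint8)*255
    m=cv2.morphologyEx(m,cv2.MORPH_CLOSE,np.ones((25,25)));m=cv2.morphologyEx(m,cv2.MORPH_OPEN,np.ones((25,25)))
    cs,_=cv2.findContours(m,cv2.RETR_EXTERNAL,cv2.CHAIN_APPROX_NONE)
    for c in cs:
        if cv2.contourArea(c)<15000: continue
        (cx,cy),wh,a=cv2.minAreaRect(c); print(n,"centre",b[1]-cy/2000,b[3]-cx/2000,"size",np.array(wh)/2,"ang",a)
        cv2.drawContours(im,[cv2.boxPoints(cv2.minAreaRect(c)).astype(int)],0,(255,0,0),1)
    ims.append(im)
cv2.imwrite("pics/r1.png",np.hstack(ims)[:,:,::-1])
E
```

```text
wrist centre 0.585637954711914 -0.06029830932617187 size [ 99.47890472 170.04489136] ang 7.097576141357422
top centre 0.5872058944702148 -0.05714990997314453 size [ 98.1102066  166.23498535] ang 7.184266567230225
```

View pics/r1.png

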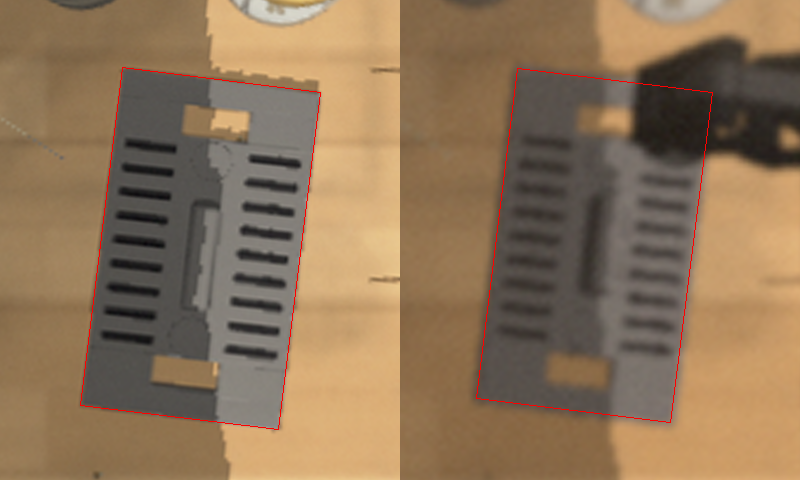

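The wrist fit is sharp (99.5×170.0 mm): centre (0.5856, -0.0603), long axis at -7.1°. Descending now.

Emit:
move_arm:
  moves: "-0.035 -0.04 -0.4 0 0 -0.0022 0; -0.035 -0.04 -0.4 0 0 0 0; 0 0 -0.4 0 0 0 0; 0 0 -0.4 0 0 0 0; 0 0 -0.4 0 0 0 0; 0 0 -0.3 0 0 0 0; 0 0 -0.2 0 0 0 0; 0 0 -0.1 0 0 0 0; 0 0 0 0 0 0 0; 0 0 0 0 0 0 0"
  newtons: 60

```text
clock: 5.45
position: [0.5863, -0.0605, 0.0222]
ee_rot: [-180.0, -0.1, -7.2]
ft_force: [-0.3, 0.2, 0.3]
opening: 0.0428
finger_force: 0.0
```

Emit:
move_arm:
  moves: "0 0 -0.05 0 0 0 0; 0 0 -0.05 0 0 0 0; 0 0 0 0 0 0 0; 0 0 0 0 0 0 1; 0 0 0 0 0 0 1; 0 0 0 0 0 0 1; 0 0 0 0 0 0 1; 0 0 0 0 0 0 1; 0 0 0 0 0 0 1; 0 0 0 0 0 0 1"
  newtons: 80

```text
clock: 6.7
position: [0.5859, -0.0606, 0.0116]
ee_rot: [-180.0, -0.0, -7.2]
ft_force: [-1.1, 0.3, 4.3]
opening: 0.0122
finger_force: 78.6
```

Emit:
move_arm:
  moves: "0 0 0.1 0 0 0 1; 0 0 0.3 0 0 0 1; 0 0 0.5 0 0 0 1; 0 0 0.5 0 0 0 1; 0 0 0.5 0 0 0 1; 0 0 0.3 0 0 0 1; 0 0 0 0 0 0 1; 0 0 0 0 0 0 1"

```text
clock: 7.7
position: [0.5853, -0.0603, 0.2307]
ee_rot: [-180.0, 0.0, -7.2]
ft_force: [-0.1, 0.2, -2.0]
opening: 0.0123
finger_force: 78.0
```

```bash
python3 - <<'E'
from h import *
s=manip.sense(); print(s["position"],s["ee_rot"],s["ft_force"],s["opening"],s["qpos"])
ims=[]
for n in ["top","scene","wrist"]:
    f=viewer.grab_frame(n); save(f,n+"2")
    np.savez(f"pics/{n}2.npz",pixels=f["pixels"],K=f["K"],pose=f["pose"])
    for t in ["box_seat","filter_box","hook_left_top","lever_axis","lever_pad"]:
        print(n,t,[(round(x["score"],2),np.round(atz(f,x["point"],Z[t])[:2],4)) for x in spotter.spot_point(t,f)[:3]])
    ims.append(rect(f,.036,.40,.66,.17,.41,1100.))
cv2.imwrite("pics/r2.png",np.hstack(ims)[:,:,::-1])
E
```

```text
[ 0.58526705 -0.06031738  0.23072123] [-1.79985515e+02  4.90033771e-02 -7.15998920e+00] [-0.0999088  0.1610501 -2.0471444] 0.012337508230157371 [-29.5794068   24.93514158  42.78510646  98.98478517 -18.67779744
  63.48500398 -78.13721201]
top box_seat [(0.78, array([0.5243, 0.293 ]))]
top filter_box []
top hook_left_top [(0.67, array([0.5448, 0.3562]))]
top lever_axis [(0.7, array([0.47  , 0.2652]))]
top lever_pad [(0.6, array([0.4207, 0.2839]))]
scene box_seat [(0.68, array([0.5379, 0.2901]))]
scene filter_box [(0.57, array([0.5341, 0.294 ]))]
scene hook_left_top [(0.66, array([0.5474, 0.3597]))]
scene lever_axis [(0.59, array([0.5064, 0.2677]))]
scene lever_pad [(0.59, array([0.4175, 0.2765]))]
wrist box_seat [(0.81, array([0.5371, 0.2943]))]
wrist filter_box [(0.96, array([0.538 , 0.2954]))]
wrist hook_left_top [(0.47, array([ 0.4105, -0.042 ])), (0.38, array([0.4847, 0.2942]))]
wrist lever_axis [(0.55, array([0.464 , 0.2684])), (0.28, array([ 0.4838, -0.0489]))]
wrist lever_pad [(0.69, array([0.4221, 0.2793]))]
```

View pics/r2.png

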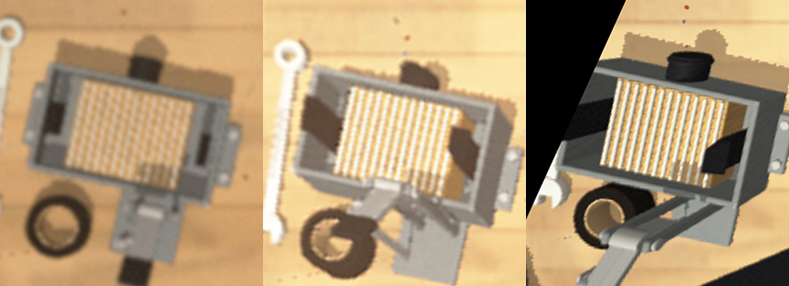

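The box rim is seen in all three views (top panel corners about (52,62), (230,100), (212,205), (28,168)), giving a centre near (0.538, 0.292) and yaw near -12°. I'll go to a standoff along the box's -y side, already turned, and refine with the wrist camera.

Emit:
move_arm:
  moves: "0 0.1 0.2 0 0 0.0234 1; 0 0.15 0.2 0 0 0.0234 1; -0.1 0.15 0.2 0 0 0.0234 1; -0.1 0.15 0.1 0 0 0.0234 1; -0.1 0.15 0 0 0 0.0234 1; -0.1 0.15 0 0 0 0.0234 1; -0.1 0.15 0 0 0 0.0234 1; -0.1 0.15 0 0 0 0.0234 1; -0.1 0.15 0 0 0 0.0234 1; -0.1 0.15 0 0 0 0.0234 1; 0 0 0 0 0 0 1; 0 0 0 0 0 0 1"

```text
clock: 10.1
position: [0.506, 0.0839, 0.3014]
ee_rot: [180.0, 0.0, 76.9]
ft_force: [-0.2, -0.3, -1.5]
opening: 0.0125
finger_force: 78.1
```

```bash
python3 - <<'E'
from h import *
s=manip.sense(); print(s["position"],s["ee_rot"],s["opening"],s["qpos"])
f=viewer.grab_frame("wrist"); save(f,"w3")
np.savez("pics/w3.npz",pixels=f["pixels"],K=f["K"],pose=f["pose"])
for t in ["box_seat","filter_box","hook_left_top","hook_right_top","lever_axis","lever_pad","cover_rib","cover_pad_a"]:
    print(t,[(round(x["score"],2),np.round(atz(f,x["point"],Z[t])[:2],4),np.round(np.array(x["point"])*[400,640])) for x in spotter.spot_point(t,f)[:3]])
E
```

```text
[0.50600322 0.08394929 0.30135712] [1.79986025e+02 3.11474509e-03 7.69090860e+01] 0.012547111403531375 [-36.70045688   9.12264453  26.86924296 103.97337185  -4.42587327
  67.92285841 -21.54956494]
box_seat [(0.89, array([0.5357, 0.2902]), array([ 12., 306.]))]
filter_box [(0.71, array([0.5356, 0.2926]), array([ 20., 307.]))]
hook_left_top []
hook_right_top [(0.53, array([0.5233, 0.2239]), array([ 66., 309.]))]
lever_axis [(0.88, array([0.467 , 0.2655]), array([ 37., 253.]))]
lever_pad [(0.89, array([0.4218, 0.2806]), array([ 22., 200.]))]
cover_rib [(0.77, array([ 0.4655, -0.0828]), array([277., 320.]))]
cover_pad_a [(0.84, array([ 0.4443, -0.1751]), array([317., 320.])), (0.73, array([0.5038, 0.0838]), array([171., 319.]))]
```

View pics/w3.png

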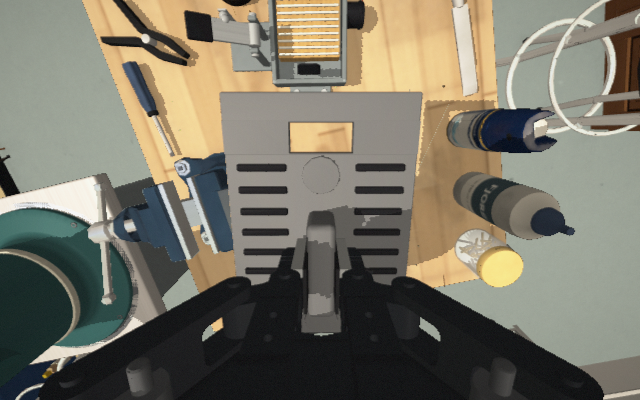

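The wrist view shows the box's near rim corners at about (273,83) and (347,83). The held cover's front corners are at (221,93) and (422,93), so it is square in the hand. I'll back off a little to see the whole box.

Emit:
move_arm:
  moves: "0 -0.4 0.1 0 0 0 1; 0 -0.4 0.1 0 0 0 1; 0 -0.2 0 0 0 0 1; 0 0 0 0 0 0 1; 0 0 0 0 0 0 1"

```text
clock: 11.18
position: [0.5057, -0.0147, 0.3211]
ee_rot: [-180.0, -0.0, 77.1]
ft_force: [0.4, 1.1, -0.7]
opening: 0.0126
finger_force: 78.1
```

```bash
python3 - <<'E'
from h import *
s=manip.sense(); print(s["position"],s["ee_rot"])
f=viewer.grab_frame("wrist"); save(f,"w4")
np.savez("pics/w4.npz",pixels=f["pixels"],K=f["K"],pose=f["pose"])
for t in ["box_seat","filter_box","hook_left_top","hook_right_top","lever_axis","lever_pad"]:
    print(t,[(round(x["score"],2),np.round(atz(f,x["point"],Z[t])[:2],4),np.round(np.array(x["point"])*[400,640])) for x in spotter.spot_point(t,f)[:3]])
a=f["pixels"][:180,170:430,::-1]; cv2.imwrite("pics/w4c.png",cv2.resize(a,None,fx=3,fy=3,interpolation=cv2.INTER_CUBIC))
E
```

```text
[ 0.50573744 -0.01465518  0.32113064] [-1.79980036e+02 -4.08930289e-03  7.71202115e+01]
box_seat [(0.17, array([0.7135, 0.0928]), array([ 64., 449.]))]
filter_box []
hook_left_top [(0.31, array([ 0.4467, -0.249 ]), array([315., 318.]))]
hook_right_top []
lever_axis []
lever_pad []
```

View pics/w4c.png

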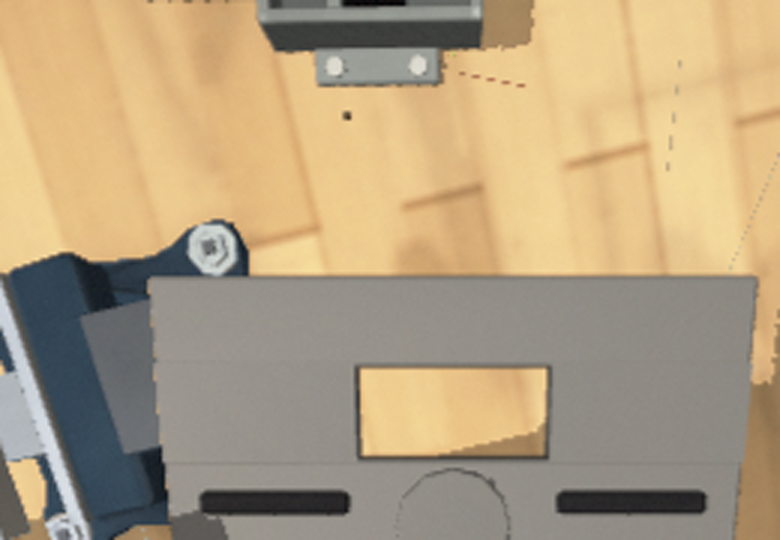

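That moved the box out of view; only its near end shows, at the crop's top (260–480, 10–45). I'll fit the rim model to the stored frames instead.

```bash
cat > fit.py <<'E'
from h import *
from scipy.optimize import minimize, differential_evolution
from scipy.ndimage import map_coordinates
def load(n): d=np.load(f"pics/{n}.npz"); return {k:d[k] for k in d}
F={n:load(n) for n in ["w3","top2","wrist2","scene2"]}
G={}
for n,f in F.items():
    g=cv2.GaussianBlur(cv2.cvtColor(f["pixels"],cv2.COLOR_RGB2LAB).astype(np.float32),(0,0),1.2)
    G[n]=sum(np.hypot(cv2.Sobel(g[...,i],-1,1,0),cv2.Sobel(g[...,i],-1,0,1)) for i in range(3))
t=np.linspace(-.96,.96,60); hx,hy=.05,.085
E=np.vstack([np.c_[t*hx,0*t+hy],np.c_[t*hx,0*t-hy],np.c_[0*t+hx,t*hy],np.c_[0*t-hx,t*hy]])
def pts(p):
    a=np.radians(p[2]); R=np.array([[np.cos(a),-np.sin(a)],[np.sin(a),np.cos(a)]])
    return np.c_[E@R.T+p[:2],np.full(len(E),.036)]
def score(p,ns):
    s=0
    for n in ns:
        u=np.array([proj(F[n],q) for q in pts(p)])
        v=map_coordinates(G[n],[u[:,1],u[:,0]],order=1,mode="constant"); s+=np.minimum(v,150).mean()
    return -s
if __name__=="__main__":
    b=[(.525,.552),(.278,.305),(-16,-8)]; res={}
    for ns in [["top2"],["wrist2"],["scene2"],["w3"],list(F)]:
        r=differential_evolution(score,b,args=(ns,),seed=1,maxiter=25,popsize=12); print(ns,r.x.round(4),round(r.fun,1)); res[str(ns)]=r.x
    P=res[str(list(F))]; ims=[]
    for n in ["top2","wrist2","scene2","w3"]:
        im=rect(F[n],.036,.45,.64,.19,.39,1950.); q=pts(P)
        for x,y,_ in q: cv2.circle(im,(int((.39-y)*1950),int((.64-x)*1950)),0,(255,0,0),-1)
        ims.append(cv2.resize(im,(390,300)))
    cv2.imwrite("pics/r3.png",np.vstack([np.hstack(ims[:2]),np.hstack(ims[2:])])[:,:,::-1])
E
python3 fit.py
python3 - <<'E'
from h import *
d=np.load("pics/w3.npz");f={k:d[k] for k in d}
z=.3014-.0035
a,b=[atz(f,(93/400,c/640),z) for c in (221,422)]; m=(a+b)/2; d=b-a; print(a,b,np.linalg.norm(d),np.degrees(np.arctan2(d[1],d[0])),m)
t=np.array([.5060,.0839]); l=m[:2]-t; ax=np.array([np.cos(np.radians(76.91)),np.sin(np.radians(76.91))]); print("ahead",l@ax,"side",l@[-ax[1],ax[0]])
E
```

```text
['top2'] [  0.5391   0.2892 -12.2259] -105.7
['wrist2'] [  0.5363   0.2903 -11.8737] -111.9
['scene2'] [ 0.5375  0.2899 -9.3311] -125.5
['w3'] [  0.536    0.2871 -12.5615] -72.0
['w3', 'top2', 'wrist2', 'scene2'] [  0.5373   0.2906 -12.6211] -403.4
[0.47761871 0.17633066 0.2979    ] [0.57369998 0.15391009 0.2979    ] 0.09866251834285072 -13.134931546355228 [0.52565935 0.16512038 0.2979    ]
ahead 0.08356238372758579 side -0.000753609853583291
```

View pics/r3.png

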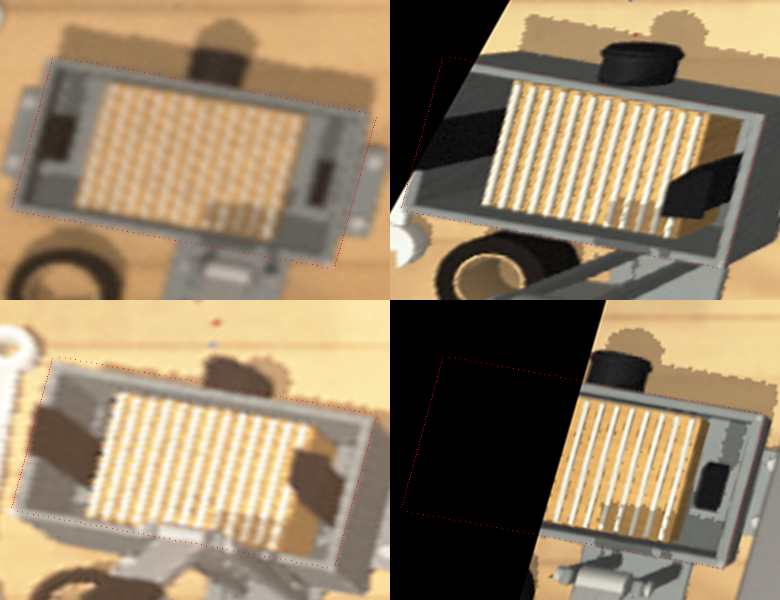

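The rim overlay agrees in all four views: box centre (0.5373, 0.2905), yaw -12.5°. The cover sits centred in the hand to about 1 mm. I'll move over the box.

Emit:
move_arm:
  moves: "0.04 0.38 0 0 0 0.001 1; 0.04 0.38 0 0 0 0 1; 0.04 0.38 0 0 0 0 1; 0.04 0.38 0 0 0 0 1; 0.04 0.38 0 0 0 0 1; 0.04 0.38 0 0 0 0 1; 0.04 0.38 -0.2 0 0 0 1; 0.04 0.38 -0.3 0 0 0 1; 0 0 -0.4 0 0 0 1; 0 0 -0.4 0 0 0 1; 0 0 -0.3 0 0 0 1; 0 0 0 0 0 0 1"

```text
clock: 13.02
position: [0.5367, 0.2881, 0.1594]
ee_rot: [-179.9, 0.2, 77.4]
ft_force: [-0.0, 0.2, 0.1]
opening: 0.0122
finger_force: 78.2
```

Emit:
move_arm:
  moves: "0 0 -0.3 0 0 0 1; 0 0 -0.2 0 0 0 1; 0 0 -0.15 0 0 0 1; 0 0 0 0 0 0 1; 0 0 0 0 0 0 1"

```text
clock: 13.65
position: [0.5382, 0.2887, 0.0971]
ee_rot: [180.0, -0.0, 77.4]
ft_force: [-0.0, 0.3, -1.3]
opening: 0.0123
finger_force: 78.2
```

Emit:
move_arm:
  moves: "-0.01 0.018 -0.1 0 0 0 1; 0 0 -0.1 0 0 0 1; 0 0 -0.07 0 0 0 1; 0 0 0 0 0 0 1; 0 0 0 0 0 0 1"

```text
clock: 14.28
position: [0.5369, 0.2903, 0.0694]
ee_rot: [180.0, -0.0, 77.4]
ft_force: [-0.5, -0.2, -1.3]
opening: 0.0125
finger_force: 78.2
```

```bash
python3 - <<'E'
from h import *
s=manip.sense(); print(s["position"],s["ft_force"],s["torque"])
a=viewer.grab_frame("wrist")["pixels"]; b=viewer.grab_frame("scene")["pixels"][150:270,200:340]
b=cv2.resize(b,(400,343),interpolation=cv2.INTER_CUBIC); a=cv2.resize(a[:280,130:510],(400,295)); 
cv2.imwrite("pics/c5.png",np.hstack([np.vstack([a,np.zeros((48,400,3),np.uint8)]),b])[:,:,::-1])
E
```

```text
[0.53687351 0.29028433 0.06940507] [-0.47227299 -0.15005879 -1.28785971] [-0.00714106 -0.01597775 -0.02654478]
```

View pics/c5.png

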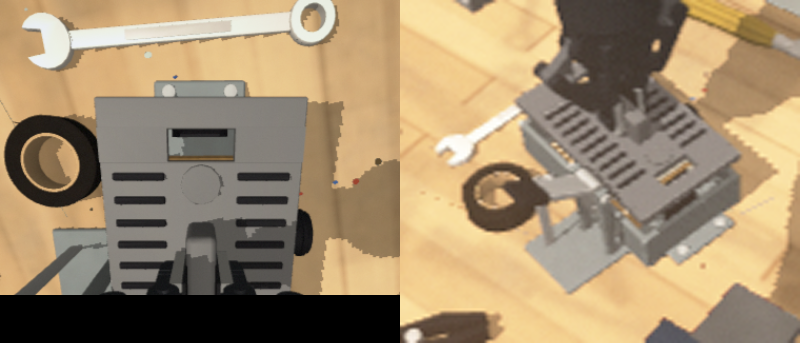

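The wrist crop shows the dark hook tip inside the far slot (172–228 within 167–235), centred in x. The scene crop shows the cover squarely over the box. Lowering gently.

Emit:
move_arm:
  moves: "0 0 -0.02 0 0 0 1; 0 0 -0.02 0 0 0 1; 0 0 -0.02 0 0 0 1; 0 0 0 0 0 0 1; 0 0 0 0 0 0 1"

```text
clock: 15.0
position: [0.5368, 0.2905, 0.0633]
ee_rot: [180.0, -0.0, 77.4]
ft_force: [1.4, 2.6, -0.9]
opening: 0.0122
finger_force: 78.3
```

Emit:
move_arm:
  moves: "0 0 -0.02 0 0 0 1; 0 0 -0.02 0 0 0 1; 0 0 0 0 0 0 1; 0 0 0 0 0 0 1"

```text
clock: 15.5
position: [0.5373, 0.2906, 0.0598]
ee_rot: [179.9, -0.1, 77.4]
ft_force: [1.4, 2.2, 7.4]
opening: 0.0122
finger_force: 79.5
```

Emit:
move_arm:
  moves: "0 0 -0.02 0 0 0 1; 0 0 -0.02 0 0 0 1; 0 0 0 0 0 0 1; 0 0 0 0 0 0 1"

```text
clock: 16.0
position: [0.5372, 0.2904, 0.0554]
ee_rot: [180.0, -0.0, 77.4]
ft_force: [5.1, 3.5, 0.2]
opening: 0.0122
finger_force: 78.5
```

Emit:
move_arm:
  moves: "0 0 -0.02 0 0 0 1; 0 0 -0.02 0 0 0 1; 0 0 0 0 0 0 1; 0 0 0 0 0 0 1"
  newtons: 110

```text
clock: 16.5
position: [0.5365, 0.2903, 0.051]
ee_rot: [-180.0, 0.0, 77.4]
ft_force: [2.2, 5.0, -2.9]
opening: 0.0118
finger_force: 108.7
```

Emit:
move_arm:
  moves: "0 0 -0.02 0 0 0 1; 0 0 -0.02 0 0 0 1; 0 0 -0.01 0 0 0 1; 0 0 0 0 0 0 1; 0 0 0 0 0 0 1"

```text
clock: 17.12
position: [0.5368, 0.2908, 0.0476]
ee_rot: [-180.0, -0.1, 77.5]
ft_force: [-8.0, 3.2, 26.9]
opening: 0.0114
finger_force: 112.5
```

Emit:
move_arm:
  moves: "0 0 0.01 0 0 0 0; 0 0 0 0 0 0 0; 0 0 0 0 0 0 0; 0 0 0.3 0 0 0 0; 0 0 0.3 0 0 0 0; 0.05 0.21 0 0 0 0 1; 0.05 0.21 0 0 0 0 1; 0 0 0 0 0 0 1; 0 0 -0.2 0 0 0 1; 0 0 -0.2 0 0 0 1; 0 0 0 0 0 0 1"

```text
clock: 18.5
position: [0.5456, 0.3311, 0.0648]
ee_rot: [-179.9, 0.2, 77.4]
ft_force: [0.1, 0.3, 0.5]
opening: -0.0002
finger_force: 0.0
```

```bash
python3 - <<'E'
from h import *
s=manip.sense(); print(s["position"],s["ft_force"])
a=viewer.grab_frame("wrist")["pixels"]; b=viewer.grab_frame("scene")["pixels"][150:270,200:340]
b=cv2.resize(b,(400,343),interpolation=cv2.INTER_CUBIC); a=cv2.resize(a[:280,130:510],(400,295)); 
cv2.imwrite("pics/c6.png",np.hstack([np.vstack([a,np.zeros((48,400,3),np.uint8)]),b])[:,:,::-1])
E
```

```text
[0.54563557 0.33106411 0.06483086] [0.05160765 0.28000014 0.50827481]
```

Now press pad a; contact is expected at z = 0.046 if the cover is home.

Emit:
move_arm:
  moves: "0 0.02 -0.1 0 0 0 1; 0 0 -0.06 0 0 0 1; 0 0 -0.02 0 0 0 1; 0 0 -0.01 0 0 0 1; 0 0 0 0 0 0 1"

```text
clock: 19.23
position: [0.5468, 0.3343, 0.0484]
ee_rot: [180.0, -0.0, 77.4]
ft_force: [-0.8, -0.3, -0.5]
opening: 0.0001
finger_force: 0.0
```

Emit:
move_arm:
  moves: "0 0 -0.02 0 0 0 1; 0 0 -0.01 0 0 0 1; 0 0 0 0 0 0 1; 0 0 0 0 0 0 1"

```text
clock: 19.73
position: [0.5469, 0.3344, 0.0461]
ee_rot: [180.0, -0.0, 77.4]
ft_force: [-4.7, -2.4, 13.1]
opening: 0.0
finger_force: 6.7
```

Contact at 0.046, so that end is home. I'll add a little push, then do pad b.

Emit:
move_arm:
  moves: "0 0 -0.01 0 0 0 1; 0 0 0 0 0 0 1; 0 0 0 0 0 0 1"

```text
clock: 20.1
position: [0.547, 0.3344, 0.046]
ee_rot: [180.0, -0.0, 77.4]
ft_force: [-10.4, -5.9, 28.4]
opening: -0.0
finger_force: 14.4
```

Emit:
move_arm:
  moves: "0 0 0.3 0 0 0 1; 0 0 0.3 0 0 0 1; -0.06 -0.29 0 0 0 0 1; -0.06 -0.29 0 0 0 0 1; -0.07 -0.29 0 0 0 0 1; 0 0 -0.3 0 0 0 1; 0 0 -0.2 0 0 0 1; 0 0 -0.07 0 0 0 1; 0 0 0 0 0 0 1; 0 0 0 0 0 0 1"

```text
clock: 21.35
position: [0.528, 0.2476, 0.0475]
ee_rot: [180.0, -0.0, 77.5]
ft_force: [0.7, -0.0, 0.3]
opening: 0.0001
finger_force: 0.0
```

Emit:
move_arm:
  moves: "0 0 -0.02 0 0 0 1; 0 0 -0.01 0 0 0 1; 0 0 0 0 0 0 1; 0 0 0 0 0 0 1"

```text
clock: 21.85
position: [0.5281, 0.2476, 0.046]
ee_rot: [180.0, -0.1, 77.4]
ft_force: [-10.6, -3.2, 30.2]
opening: 0.0001
finger_force: 15.5
```

Both ends are home: contact at 0.046 at both pads with about 30 N. Now the lever.

Emit:
move_arm:
  moves: "0 0 0.3 0 0 0 1; 0 0 0.4 0 0 0 1; 0 0 0.5 0 0 0 1; -0.37 0.1 0 0 0 0 1; -0.38 0.1 0 0 0 0 1; -0.38 0.11 0 0 0 0 1; 0 0 -0.2 0 0 0 1; 0 0 -0.1 0 0 0 1; 0 0 0 0 0 0 1; 0 0 0 0 0 0 1"

```text
clock: 23.1
position: [0.4153, 0.2782, 0.1346]
ee_rot: [180.0, -0.0, 77.4]
ft_force: [-0.4, -0.1, -0.0]
opening: 0.0003
finger_force: 0.0
```

```bash
python3 - <<'E'
from h import *
s=manip.sense(); print(s["position"],s["ft_force"])
a=viewer.grab_frame("wrist")["pixels"]; f=viewer.grab_frame("scene");b=f["pixels"][150:270,200:340]
print([(round(x["score"],2),np.round(atz(f,x["point"],.111)[:2],4)) for x in spotter.spot_point("lever_pad",f)[:2]])
b=cv2.resize(b,(400,343),interpolation=cv2.INTER_CUBIC); a=cv2.resize(a[:280,130:510],(400,295)); 
cv2.imwrite("pics/c7.png",np.hstack([np.vstack([a,np.zeros((48,400,3),np.uint8)]),b])[:,:,::-1])
E
```

```text
[0.41527664 0.27816647 0.134612  ] [-0.42120204 -0.10057013 -0.00362021]
[(0.81, array([0.4212, 0.2744]))]
```

View pics/c7.png

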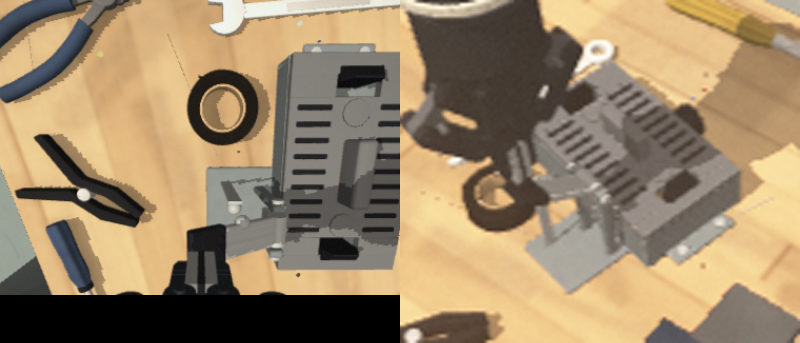

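The picture shows the cover flush, with both hooks through their slots and over the edges (at (360,76) and (338,248)). The fingertips are over the lever pad at about (208,240). Pressing down.

Emit:
move_arm:
  moves: "0 0 -0.1 0 0 0 1; 0 0 -0.1 0 0 0 1; 0 0 -0.1 0 0 0 1; -0.01 0 -0.08 0 0 0 1; -0.01 0 -0.08 0 0 0 1; 0 0 0 0 0 0 1; 0 0 0 0 0 0 1"

```text
clock: 24.12
position: [0.4128, 0.2782, 0.0883]
ee_rot: [180.0, 0.0, 77.4]
ft_force: [0.6, 0.8, 0.6]
opening: -0.0001
finger_force: 0.0
```

I've used my ten views, so I'll check the lever by numbers.

```bash
python3 - <<'E'
from h import *
s=manip.sense(); print(s["position"],s["ft_force"],s["torque"])
for n in ["scene","wrist","top"]:
    f=viewer.grab_frame(n); save(f,n+"9")
    for t in ["lever_pad","lever_axis"]:
        for x in spotter.spot_point(t,f)[:2]:
            print(n,t,round(x["score"],2),np.round(np.array(x["point"])*[400,640]),[np.round(atz(f,x["point"],z)[:2],4) for z in (.111,.095,.08)])
    print(n,"expected px raised/.088/locked",[proj(f,np.array(p)).round()[::-1] for p in [(.4207,.2775,.111),(.412,.279,.088),(.4100,.2799,.080)]])
    for x in spotter.recognise("lever",f)[:2]: print("bbox",round(x["score"],2),(np.array(x["bbox"])*[640,400,640,400]).round())
E
```

```text
[0.41283944 0.27822993 0.08826806] [0.64019884 0.80007636 0.58007176] [ 0.03665832  0.03211603 -0.00655303]
scene lever_axis 0.75 [214. 269.] [array([0.4507, 0.2405]), array([0.4595, 0.2503]), array([0.4677, 0.2594])]
scene expected px raised/.088/locked [array([216., 245.]), array([225., 243.]), array([228., 243.])]
bbox 0.66 [234. 209. 271. 240.]
wrist lever_pad 0.57 [243. 315.] [array([0.4141, 0.2938]), array([0.4122, 0.2871]), array([0.4105, 0.2808])]
wrist lever_pad 0.32 [100. 511.] [array([0.5056, 0.3376]), array([0.5159, 0.3367]), array([0.5255, 0.3358])]
wrist lever_axis 0.63 [244. 413.] [array([0.4584, 0.2834]), array([0.4624, 0.2753]), array([0.4662, 0.2677])]
wrist expected px raised/.088/locked [array([271., 336.]), array([251., 318.]), array([244., 315.])]
bbox 0.89 [292. 222. 428. 264.]
top lever_axis 0.72 [262. 273.] [array([0.4683, 0.2618]), array([0.4675, 0.2632]), array([0.4668, 0.2644])]
top expected px raised/.088/locked [array([285., 264.]), array([288., 265.]), array([289., 265.])]
bbox 0.54 [228. 213. 236. 231.]
bbox 0.41 [266. 251. 278. 265.]
```

The wrist view puts the pad at its locked position, so it snapped past the detent ahead of the fingertip. I'll press on to the stop to be sure.

Emit:
move_arm:
  moves: "-0.01 0 -0.05 0 0 0 1; 0 0 -0.02 0 0 0 1; 0 0 0 0 0 0 1; 0 0 0 0 0 0 1"

```text
clock: 25.22
position: [0.4117, 0.2782, 0.0812]
ee_rot: [-180.0, 0.0, 77.4]
ft_force: [-1.1, 0.8, 2.4]
opening: -0.0001
finger_force: 0.6
```

Emit:
move_arm:
  moves: "0 0 -0.02 0 0 0 1; 0 0 -0.01 0 0 0 1; 0 0 0 0 0 0 1; 0 0 0 0 0 0 1"

```text
clock: 25.72
position: [0.4117, 0.2783, 0.0783]
ee_rot: [-180.0, -0.0, 77.4]
ft_force: [-1.4, 0.1, 3.5]
opening: -0.0001
finger_force: 1.4
```

Emit:
move_arm:
  moves: "0 0 -0.02 0 0 0 1; 0 0 -0.01 0 0 0 1; 0 0 0 0 0 0 1; 0 0 0 0 0 0 1"

```text
clock: 26.22
position: [0.412, 0.2786, 0.0762]
ee_rot: [180.0, -0.1, 77.4]
ft_force: [-8.5, -4.2, 28.0]
opening: 0.0002
finger_force: 14.6
```

At the stop with 28 N. Letting go and lifting clear.

Emit:
move_arm:
  moves: "0 0 0.2 0 0 0 1; 0 0 0.5 0 0 0 1; 0 0 0.6 0 0 0 1; 0 0 0.3 0 0 0 1; -0.05 0 0 0 0 0 1; 0 0 0 0 0 0 1; 0 0 0 0 0 0 1"

```text
clock: 27.1
position: [0.4064, 0.2779, 0.2342]
ee_rot: [-179.9, 0.1, 77.4]
ft_force: [-0.8, -0.1, 0.3]
opening: -0.0002
finger_force: 0.0
```

```bash
python3 - <<'E'
from h import *
s=manip.sense(); print(s["position"],s["ft_force"])
Z2=dict(lever_pad=.08,lever_axis=.076,tape_elec=0,spanner_13=0,spray_can=0,cover_pad_a=.046,cover_rib=.0695)
for n in ["scene","wrist","top"]:
    f=viewer.grab_frame(n); save(f,n+"10")
    for t,z in Z2.items():
        print(n,t,[(round(x["score"],2),np.round(atz(f,x["point"],z)[:2],4),np.round(np.array(x["point"])*[400,640])) for x in spotter.spot_point(t,f)[:2]])
    print("expected pad raised/locked",[proj(f,np.array(p)).round()[::-1] for p in [(.4207,.2775,.111),(.4100,.2799,.080)]])
E
```

```text
[0.4064097  0.2779473  0.23419829] [-0.79481366 -0.08174977  0.33131186]
scene lever_pad [(0.54, array([0.4067, 0.2805]), array([229., 242.]))]
scene lever_axis [(0.7, array([0.4557, 0.2673]), array([217., 262.]))]
scene tape_elec [(0.8, array([0.4555, 0.3612]), array([219., 236.]))]
scene spanner_13 [(0.78, array([0.5481, 0.4127]), array([187., 247.]))]
scene spray_can [(0.85, array([0.732 , 0.1004]), array([195., 388.]))]
scene cover_pad_a [(0.88, array([0.5351, 0.2487]), array([207., 293.])), (0.79, array([0.5419, 0.3332]), array([190., 267.]))]
scene cover_rib [(0.55, array([0.5366, 0.2868]), array([193., 280.]))]
expected pad raised/locked [array([216., 245.]), array([228., 243.])]
wrist lever_pad [(0.69, array([0.4087, 0.2811]), array([188., 322.]))]
wrist lever_axis [(0.68, array([0.4708, 0.2656]), array([188., 380.]))]
wrist tape_elec [(0.65, array([0.4528, 0.357 ]), array([110., 342.]))]
wrist spanner_13 [(0.59, array([0.5475, 0.4193]), array([ 39., 409.]))]
wrist spray_can [(0.8, array([0.7352, 0.0939]), array([250., 566.]))]
wrist cover_pad_a [(0.84, array([0.5245, 0.2492]
[... 237 characters left out ...]
([195., 335.]), array([188., 323.])]
top lever_pad [(0.85, array([0.413 , 0.2774]), array([288., 266.]))]
top lever_axis [(0.56, array([0.4644, 0.2621]), array([263., 274.]))]
top tape_elec [(0.64, array([0.4499, 0.3674]), array([267., 231.]))]
top spanner_13 [(0.65, array([0.5537, 0.4234]), array([222., 208.]))]
top spray_can [(0.91, array([0.7305, 0.0995]), array([150., 347.])), (0.27, array([0.4712, 0.2668]), array([258., 274.]))]
top cover_pad_a [(0.82, array([0.5359, 0.251 ]), array([230., 281.])), (0.72, array([0.5435, 0.3362]), array([226., 242.]))]
top cover_rib [(0.8, array([0.5393, 0.2951]), array([228., 259.]))]
expected pad raised/locked [array([285., 264.]), array([289., 265.])]
```

The lever reads as locked in the scene, wrist and top views. The cover is seated and the tape, spanner and can are where they were.

```bash
python3 -c "
from rig import order; print(order.hand_in())"
```

```text
the job is handed in; nothing more can be done
None
```

The cover is seated with both hooks clicked over it, the lever is locked down, the tape, spanner and can were left alone, and the job was handed in at about 27 s on the robot's clock; the hand-in call returned no verdict.

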